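Put the nail jar away and roll the bin's tambour cover shut

TASK

Put the jar of nails away in the roll-top bin: stand it upright on the bin's floor, between the two tins, then roll the tambour cover fully shut, until its pull rail is down at the front sill. Set the glass jar down gently, do not let it drop, and leave the two tins and the level where they are.

Things in the scene. Friction and masses are not known exactly. Their poses are not given: they have to be found in the camera images.
- bin: Roll-top bin, grey sheet steel, bolted down: 410 mm deep (x), 376 wide (y), 255 high. Origin: centre of its underside; x from front to back, y left, z up; the open front looks at the robot. D-shaped side sheets (8 mm, 360 mm apart): upright to z = 50 mm, then a half circle of radius 205 mm. Fixed back shell, radius 202 mm, from just behind the top (97 degrees round from the front) down to the back.
- cover_axis (a point): Centre line of the cover's circular track: half-way across the bin, at x = 0, z = 50 mm of the bin; the axis runs along y. Slats: outer face at radius 194 mm, inner at 186 mm.
- bin_floor (a point): On the bin's floor (12 mm above the bench), half-way across, 100 mm in front of the bin's centre. The two tins stand about 125 mm to its left and right, either way round, with at least 145 mm free between them for the jar. The shutting cover clears the jar if the jar's centre is no more than 40 mm further forward than this point.
- sill (a point): Middle of the top edge of the bin's fixed front sill, 52 mm above the bench and 201 mm in front of the bin's centre; the sill is 8 mm thick.
- cover (a joint): Tambour cover of aluminium slats in the circular track. Angle in rad: 0 fully shut (pull rail at the sill), 1.5 rolled right back (rail at the top). Starts rolled back, 1.28 to 1.5, far enough to put the jar in from above at the front. It stays where it is left; it takes 2 to 8 N at the rail along the track. It can be pushed shut from behind the rail: forwards over the top, then down.
- rail_edge (a point): Middle of the outer edge of the pull rail on the first slat: a straight bar along the bin's y, 300 mm long, 10 mm thick, standing out radially 38 mm proud of the slats, this edge at radius 232 mm about the cover axis. At cover angle q the rail points q + 0.07 rad above level, counted from the front: forward when shut, straight up when rolled back.
- jar_center (a point): Glass jar filled with nails, with a twist cap of steel: 60 mm diameter up to 80 mm, the cap 52 mm diameter, 105 mm high in all, about 0.3 kg. It stands upright on the bench, to the left or the right in front of the bin. This point is its centre, half-way up (52.5 mm above its foot); z points up along the jar.
- jar: The same jar; origin at the centre of its foot.
- tin_large: Sealed tin, 75 mm diameter, 80 mm high, standing on the bin's floor at one side; origin at the centre of its foot. Stays where it is.
- tin_small: Sealed tin, 60 mm diameter, 65 mm high, standing on the bin's floor at the other side; origin at the centre of its foot. Stays where it is.
- level: Chrome level, 180 mm long (its x), 22 mm wide, 45 mm high, standing on its long base on the bench on the other side from the jar; origin at the centre of its underside. Stays where it is.

How it is judged:
On the way, in this order (a step that is already met when the one before it is completed fails the run):
1. the jar stands upright on the bin's floor between the tins, let go (x of jar_center in the frame of bin between -0.16 and -0.02 m and y of jar_center in the frame of bin between -0.08 and 0.08 m and z of jar_center in the frame of bin between 0.056 and 0.073 m and angle between jar_center's own z axis and vertical below 0.12 rad and contact force between jar and the fingers below 0.2 N and linear speed of jar below 0.03 m/s), for 0.2 s.
2. the cover is rolled fully shut (value of joint cover below 0.04 rad), for 0.2 s.
At the end, for the whole second after the job is handed in: The jar stands upright (within 0.12 rad), at rest and let go, on the bin's floor between the tins (centre within 80 mm of the bin's middle line, 20 to 160 mm in front of its centre), and the cover is shut (angle under 0.04 rad, about 9 mm at the rail) (x of jar_center in the frame of bin between -0.16 and -0.02 m and y of jar_center in the frame of bin between -0.08 and 0.08 m and z of jar_center in the frame of bin between 0.056 and 0.073 m and angle between jar_center's own z axis and vertical below 0.12 rad and value of joint cover below 0.04 rad and contact force between jar and the fingers below 0.2 N and linear speed of jar below 0.02 m/s and not (velocity of joint cover above 0.05 rad/s)); the robot touches nothing.
It fails at once if the jar is dropped (moves faster than 0.5 m/s, a fall of 13 mm, while the fingers do not hold it) (linear speed of jar above 0.5 m/s and contact force between jar and the fingers below 0.2 N).
It fails at once if the large tin is moved more than 30 mm or tipped over (distance of tin_large from where it was at the start of the episode above 0.03 m or angle between tin_large's own z axis and vertical above 0.5 rad).
It fails at once if the small tin is moved more than 30 mm or tipped over (distance of tin_small from where it was at the start of the episode above 0.03 m or angle between tin_small's own z axis and vertical above 0.5 rad).
It fails at once if the level is moved more than 30 mm or tipped over (distance of level from where it was at the start of the episode above 0.03 m or angle between level's own z axis and vertical above 0.5 rad).
It also fails if it takes over 67 s, if anything falls off the work surface, if the arm or the gripper's body presses on something with over 40 N, if the wrist force passes 120 N, or if a joint passes its speed limit or range.

ROBOT

A 6-joint arm with a two-finger parallel gripper is mounted at the origin on the work surface. World frame = base frame: x ahead of the robot, y to its left, z up, the work surface at z = 0. Lengths are in m, angles in rad, forces in N, time in s.
With the tool pointing down it reaches from about 0.3 to 0.775 m from the base axis. Payload 14.6 kg.
Tool frame: the origin (TCP) lies on the centre line of the jaws, within the pads' length; the fingertips stand 25 mm ahead of it and the grasp point (between the pads) lies 6 mm ahead of it (ctrl.tip_reach is the distance from the TCP to the fingertips, in m); z points along the fingers, y is the line along which they close (so a half turn about z gives the same grasp; the last joint's range is limited). The gripper opens to 94 mm and grips with 3 to 60 N. Pads are 16 mm wide; open, the fingers measure 119 mm over their backs; the gripper's body (75 mm by 177 mm) begins 78 mm behind the grasp point.
Start: joints at [-1.348, 0.3, 1.521, -0, 1.321, -0.067], TCP at [0.157, -0.527, 0.23] pointing down, gripper open.
Joint ranges: [-3.03, 3.03], [-0.79, 2.21], [0.23, 2.52], [-1.04, 4.18], [0, 3.07], [-2.55, 2.55]. Speed limits (rad/s): [2.22, 2.22, 2.57, 3.14, 3.14, 3.14].

INTERFACE

Orientations are given as [roll, pitch, yaw] about the fixed x, y, z axes, in that order (R = Rz(yaw) Ry(pitch) Rx(roll)).
In Python, from station import ctrl gives the robot as it stands. The module is installed in compiled form; this text tells all that it offers.
- The arm moves only by the tool apply_moves, never from a script. Its argument "deltas" is a list of rows, each a list of 7 numbers: the closure in counts, from 0 (fully open) to 255 (shut), then the shift along the world's x, y, z in cm, then the turn, a rotation vector about the world's x, y, z in rad. In form: [[jaw, tx, ty, tz, ax, ay, az], ...]. A call has 1 to 10 rows; each row shifts and turns the commanded pose from where the row before left it; what a row does not reach is not made up. A row lasts 1/10 s, in which the tool goes at most 50 mm and 8.59 degrees, less where a joint would pass 70% of its speed; a pose out of reach is approached as far as the arm can. A call with a gripper value outside its range is refused whole. The fingers move at their own pace and stop on an object; "grip_force" is the grip in N (left out, the last holds). Time passes only in rows, so rows that do not move let the fingers close. It gives the time, the measured TCP pose, the force, the opening and the grip force at its end, in the units of the state.
- ctrl.get_obs(): the state, without advancing time (a new reading comes with each control period).
- ctrl.camera(name): name is "scene" or "top" or "wrist"; returns a dict with "img" (420x560x3 uint8, red, green, blue), "K" (3x3 intrinsics, pixels), "pose" (4x4, takes a point from camera to world coordinates); the wrist camera has in their place "hand_eye" (4x4, takes a point from camera to tool coordinates, whose origin is the TCP and whose axes are the flange's). Camera axes: x right, y up, looking along -z (the intrinsics and any distortion apply to the point x, -y, -z); pixel columns grow to the right and rows downward; lengths in m; the calibration is good to about 2 mm. The wrist camera is an equidistant fisheye: a pixel r from the principal point sees the ray r / f radians off the axis. A picture is of the moment at which its call begins: read the wrist's pose just before it. There is no depth.
- ctrl.hand_in(): hands the job in; it is judged then, once.
The state is a dict: "time_s": time; "qpos": joint angles; "joint_vel": joint speeds; "tau": joint torques, N m; "ee_pos": TCP position; "eef_rot": TCP orientation; "force": force on the tool from outside, world axes, zero at the start; "moment": the same for the moment, N m; "grip_width": finger opening in m; "grip_force": force on a finger pad.
Only numpy, scipy, OpenCV 4.12 (cv2) and the standard library are available. Lean on these libraries where they do the work, as an engineer would, in place of code of your own. Each camera call takes 0.05 s, during which the arm holds its last target. There are 200 camera calls.

## Working session

There is one attempt and no reset: what is moved stays moved. The work goes in short steps, Python scripts to look and compute and a tool call to move; the robot and the scene stay as the last step left them, time stands still between calls to the robot, and variables do not carry over. Pictures are saved under pics/ and viewed, at most 10 in all, crops included, and the job is handed in when it is done.

Besides the shell and the picture viewer there is one more tool, called after "Emit:" by a JSON object that holds its "name" and its "arguments". apply_moves: Moves the arm, as the interface text tells. Its arguments: {"type":"object","properties":{"deltas":{"type":"array"},"grip_force":{"type":"number"}},"required":["deltas"]}

```bash
mkdir -p pics; python3 - <<'E'
from station import ctrl
import cv2,numpy as np
for n in("scene","top"):
    c=ctrl.camera(n); cv2.imwrite(f"pics/{n}0.png",c["img"][:,:,::-1]); print(n,c["K"].round(1).tolist(),c["pose"].round(3).tolist(),[k for k in c])
o=ctrl.get_obs(); print(o)
E
```

```text
scene [[421.4, 0.0, 274.9], [0.0, 421.4, 209.0], [0.0, 0.0, 1.0]] [[-0.676, -0.699, 0.235, 0.79], [0.737, -0.642, 0.211, 0.209], [0.003, 0.316, 0.949, 0.977], [0.0, 0.0, 0.0, 1.0]] ['img', 'K', 'pose']
top [[396.8, 0.0, 282.8], [0.0, 396.8, 204.6], [0.0, 0.0, 1.0]] [[-0.026, 0.986, -0.162, 0.389], [-1.0, -0.025, 0.01, 0.004], [0.006, 0.163, 0.987, 1.0], [0.0, 0.0, 0.0, 1.0]] ['img', 'K', 'pose']
{'time_s': 0.1, 'qpos': array([-1.34760699e+00,  3.00431508e-01,  1.52151765e+00, -1.18279084e-05,
        1.32069520e+00, -6.66195116e-02]), 'joint_vel': array([ 4.41755257e-06, -1.24123410e-03, -8.28832308e-04, -5.53890308e-04,
        1.58910876e-03, -2.14415117e-04]), 'tau': array([ 7.21216711e-04, -5.32640469e+01, -3.53282046e+01,  7.09713064e-02,
        2.35217315e-02, -7.14627504e-05]), 'ee_pos': array([ 0.15711092, -0.52686511,  0.22993486]), 'eef_rot': array([-3.14054252e+00, -5.85808293e-05,  2.89811751e-01]), 'force': array([ 0.47788104, -0.22583139,  0.36956486]), 'moment': array([-0.03678787,  0.00942855,  0.02697904]), 'grip_force': 0.0, 'grip_width': 0.09391464451822462}
```

View pics/scene0.png

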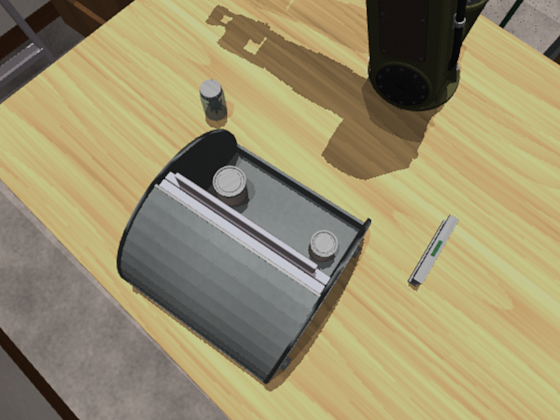

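View pics/top0.png

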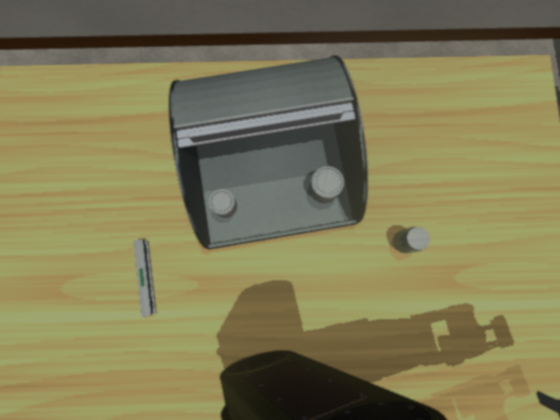

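The views show the jar cap at top (418,239) and scene (211,87). The large tin's lid is at top (328,182) and scene (230,180), the small tin's at top (222,202) and scene (324,243). The sill runs top (209,246) to (362,220), and the level is on the left at about (145,277).

```bash
cat > h.py <<'E'
import numpy as np
from station import ctrl
CAM={n:(lambda c:(np.array(c["K"]),np.array(c["pose"])))(ctrl.camera(n)) for n in("scene","top")}
def at(n,uv,z):
    K,P=CAM[n]; d=np.linalg.inv(K)@[uv[0],uv[1],1]; d=P[:3,:3]@(d*[1,-1,-1]); o=P[:3,3]
    return o+d*(z-o[2])/d[2]
def px(n,p):
    K,P=CAM[n]; q=P[:3,:3].T@(np.array(p)-P[:3,3]); q=K@(q*[1,-1,-1]); return q[:2]/q[2]
E
python3 - <<'E'
from h import *
for nm,z,a,b in [("jarcap",.105,(418,238.5),(210.5,86.5)),("large",.092,(328,182),(230,180)),("small",.077,(222,202),(323.5,243.5)),("sillL",.052,(209,246),(369,222)),("sillR",.052,(362,220),(240,141)),("level",.045,(145,277),(435,249))]:
    print(nm,at("top",a,z).round(3)[:2],at("scene",b,z).round(3)[:2])
E
```

```text
jarcap [ 0.451 -0.309] [ 0.45  -0.311]
large [ 0.589 -0.113] [ 0.589 -0.11 ]
small [0.55  0.138] [0.554 0.14 ]
sillL [0.449 0.172] [0.438 0.183]
sillR [ 0.502 -0.196] [ 0.49  -0.179]
level [0.381 0.324] [0.385 0.332]
```

```bash
cat >> h.py <<'E'
def binT(x,y,yaw):
    c,s=np.cos(yaw),np.sin(yaw); return lambda p:np.array([x+c*p[0]-s*p[1],y+s*p[0]+c*p[1],p[2]])
def model(T,q):
    L=[]
    for s in(-.188,-.18,.18,.188):
        L.append([T((-.205*np.cos(a),s,.05+.205*np.sin(a))) for a in np.linspace(0,np.pi,30)])
        L.append([T((-.205,s,0)),T((-.205,s,.05))])
    L.append([T((-.201,-.18,.052)),T((-.201,.18,.052))])
    f=q+.07; L.append([T((-.232*np.cos(f),s,.05+.232*np.sin(f))) for s in(-.15,.15)])
    return L
E
python3 - <<'E'
from h import *
import cv2
T=binT(.669,.026,.145); out=[]
for n,(x,y) in(("scene",(100,115)),("top",(150,40))):
    im=cv2.imread(f"pics/{n}0.png"); im=cv2.resize(im[y:y+210 if n=="top" else y+280,x:x+280],None,fx=1,fy=1)
    k=2.0 if n=="top" else 2.0; im=cv2.resize(im,None,fx=k,fy=k,interpolation=cv2.INTER_CUBIC)
    im2=im
    for l in model(T,1.4):
        p=np.array([(px(n,v)-[x,y]+.5)*k for v in l]); cv2.polylines(im2,[p.round().astype(int)],False,(0,0,255),1)
    cv2.imwrite(f"pics/{n}_ov.png",im2); print(im2.shape)
E
```

```text
(560, 560, 3)
(420, 560, 3)
```

Emit:
{"name": "apply_moves", "arguments": {"deltas": [[0,3.25,2.4,0,0,0,-0.016],[0,3.25,2.4,0,0,0,-0.016],[0,3.25,2.4,0,0,0,-0.016],[0,3.25,2.4,0,0,0,-0.016],[0,3.25,2.4,0,0,0,-0.016],[0,3.25,2.4,0,0,0,-0.016],[0,3.25,2.4,0,0,0,-0.016],[0,3.25,2.4,0,0,0,-0.016],[0,3.25,2.4,0,0,0,-0.016],[0,0,0,0,0,0,0]], "grip_force": 20}}

```text
time_s: 1.3
ee_pos: [0.4523, -0.3084, 0.2302]
eef_rot: [-3.141, -0.0, 0.149]
force: [-0.3, 0.4, -0.7]
grip_width: 0.0939
grip_force: 0.0
```

View pics/top_ov.png

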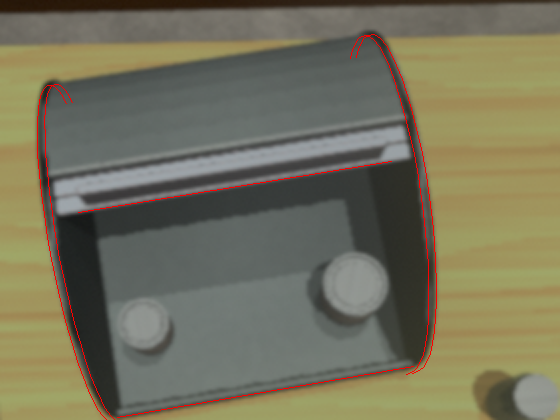

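View pics/scene_ov.png

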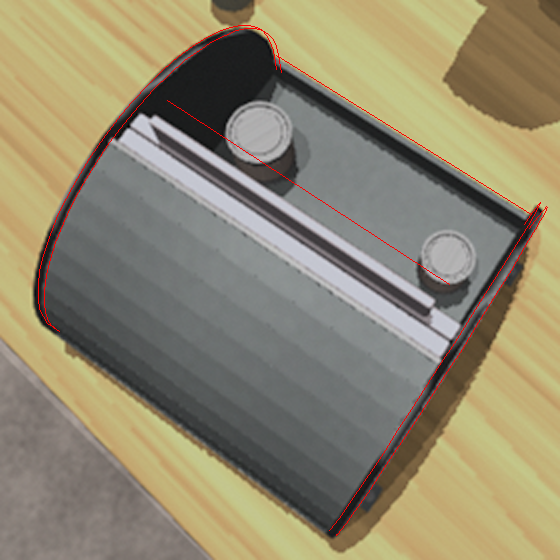

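```bash
python3 - <<'E'
from h import *
T=binT(.669,.026,.145)
for q in np.arange(1.24,1.53,.04):
    f=q+.07; m=lambda s:T((-.232*np.cos(f),s,.05+.232*np.sin(f)))
    print(round(q,2),[((px(n,m(s))-o)*2).round() .tolist() for n,o in(("scene",(100,115)),("top",(150,40))) for s in(-.15,0,.15)])
print("target",T((-.125,0,.012)), "cam tin", [ (np.linalg.inv([[np.cos(.145),-np.sin(.145)],[np.sin(.145),np.cos(.145)]])@(np.array(t)-[.669,.026])).round(3) for t in((.589,-.1115),(.552,.139))])
E
```

```text
1.24 [[192.0, 72.0], [326.0, 158.0], [469.0, 250.0], [396.0, 198.0], [241.0, 224.0], [84.0, 250.0]]
1.28 [[185.0, 78.0], [320.0, 165.0], [464.0, 258.0], [394.0, 189.0], [239.0, 214.0], [82.0, 240.0]]
1.32 [[179.0, 85.0], [314.0, 172.0], [459.0, 266.0], [393.0, 179.0], [238.0, 204.0], [80.0, 230.0]]
1.36 [[172.0, 92.0], [308.0, 180.0], [453.0, 275.0], [391.0, 169.0], [236.0, 195.0], [78.0, 220.0]]
1.4 [[166.0, 99.0], [302.0, 188.0], [448.0, 283.0], [390.0, 160.0], [234.0, 185.0], [77.0, 211.0]]
1.44 [[159.0, 106.0], [295.0, 196.0], [442.0, 292.0], [388.0, 150.0], [233.0, 176.0], [75.0, 201.0]]
1.48 [[153.0, 114.0], [289.0, 204.0], [436.0, 301.0], [386.0, 141.0], [231.0, 166.0], [74.0, 192.0]]
1.52 [[146.0, 122.0], [283.0, 213.0], [430.0, 310.0], [384.0, 132.0], [229.0, 157.0], [73.0, 182.0]]
target [0.54531176 0.00793845 0.012     ] cam tin [array([-0.099, -0.124]), array([-0.099,  0.129])]
```

Emit:
{"name": "apply_moves", "arguments": {"deltas": [[0,-0.2,-0.2,-3.5,0,0,0],[0,0,0,-3.5,0,0,0],[0,0,0,-3.5,0,0,0],[0,0,0,-3.3,0,0,0],[0,0,0,-2.0,0,0,0],[0,0,0,-1.2,0,0,0],[0,0,0,0,0,0,0]]}}

```text
time_s: 2.1
ee_pos: [0.4466, -0.3134, 0.0595]
eef_rot: [-3.14, 0.001, 0.145]
force: [0.1, 0.7, 0.1]
grip_width: 0.0942
grip_force: 0.0
```

The overlay matches the bin, and the rail edge fits q of about 1.48. Closing on the jar now.

Emit:
{"name": "apply_moves", "arguments": {"deltas": [[80,0,0,0,0,0,0],[100,0,0,0,0,0,0],[255,0,0,0,0,0,0],[255,0,0,0,0,0,0],[255,0,0,0,0,0,0],[255,0,0,0,0,0,0],[255,0,0,0,0,0,0]], "grip_force": 25}}

```text
time_s: 2.8
ee_pos: [0.4478, -0.3128, 0.0609]
eef_rot: [-3.141, -0.0, 0.146]
force: [-2.1, 4.8, 6.6]
grip_width: 0.0599
grip_force: 25.0
```

Emit:
{"name": "apply_moves", "arguments": {"deltas": [[255,0,0,1,0,0,0],[255,0,0,2,0,0,0],[255,0,0,3,0,0,0],[255,0,0,3,0,0,0],[255,0,0,2.5,0,0,0],[255,0,0,1.5,0,0,0],[255,0,0,0,0,0,0]]}}

```text
time_s: 3.5
ee_pos: [0.4482, -0.3135, 0.1928]
eef_rot: [3.139, -0.003, 0.146]
force: [0.7, 0.1, -3.4]
grip_width: 0.0596
grip_force: 25.0
```

```bash
python3 - <<'E'
from station import ctrl
import cv2,numpy as np
a=[ctrl.camera(n)["img"][:,:,::-1] for n in("scene","top","wrist")]
s=[cv2.resize(a[0][20:170,130:330],(400,300)),cv2.resize(a[1][150:300,330:530],(400,300)),cv2.resize(a[2],(400,300))]
cv2.imwrite("pics/g1.png",np.vstack([np.hstack(s[:2]),np.hstack([s[2],s[2]*0])]))
o=ctrl.get_obs();print(o["ee_pos"],o["force"],o["grip_width"])
E
```

```text
[ 0.44729005 -0.31282766  0.18946964] [-0.30110498  0.26318417 -2.64702485] 0.05989086292861034
```

View pics/g1.png

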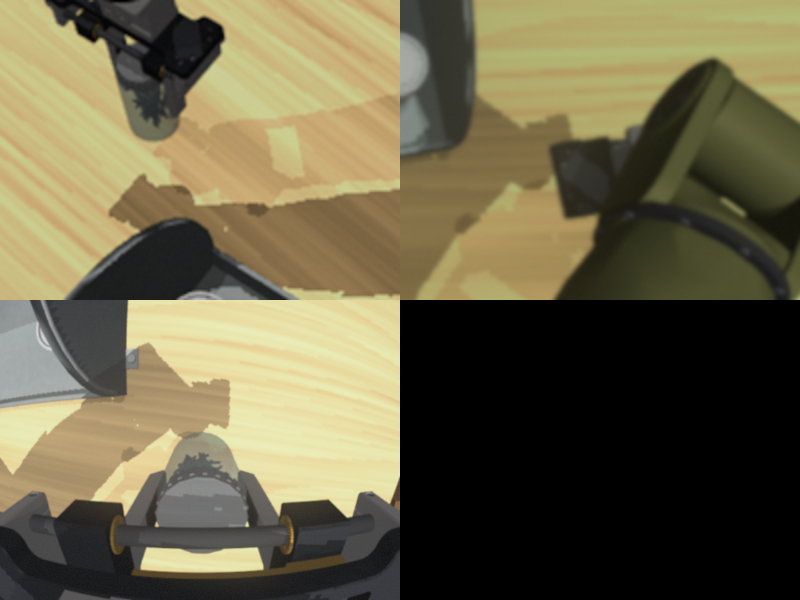

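Scene and wrist views show the jar held upright between the pads, about 130 mm up.

Emit:
{"name": "apply_moves", "arguments": {"deltas": [[255,-0.3,1.5,0,0,0,0],[255,-0.4,3.3,0,0,0,0],[255,-0.5,3.6,0,0,0,0],[255,-0.5,3.6,0,0,0,0],[255,-0.5,3.6,0,0,0,0],[255,-0.5,3.6,0,0,0,0],[255,-0.5,3.6,0,0,0,0],[255,-0.5,3.6,0,0,0,0],[255,-0.3,2.4,0,0,0,0],[255,-0.2,1.2,0,0,0,0]]}}

```text
time_s: 4.65
ee_pos: [0.405, -0.0115, 0.1897]
eef_rot: [-3.141, 0.001, 0.147]
force: [0.0, -0.0, -2.5]
grip_width: 0.0596
grip_force: 25.0
```

```bash
python3 - <<'E'
from station import ctrl
c=ctrl.camera("wrist");print(c["hand_eye"].round(3).tolist())
o=ctrl.get_obs();print(o["ee_pos"],o["eef_rot"],o["force"],o["grip_width"])
E
```

```text
[[0.001, 0.966, 0.259, 0.076], [1.0, -0.001, 0.001, -0.0], [0.001, 0.259, -0.966, -0.153], [0.0, 0.0, 0.0, 1.0]]
[ 0.404953   -0.01108195  0.1897666 ] [-3.14090337e+00  1.29236732e-03  1.47426743e-01] [ 1.02416955 -0.0276953  -1.95168806] 0.05979657443361814
```

Emit:
{"name": "apply_moves", "arguments": {"deltas": [[255,1.0,0.1,0,0,0,0],[255,2.5,0.3,0,0,0,0],[255,3.5,0.5,0,0,0,0],[255,3.5,0.5,0,0,0,0],[255,1.8,0.3,0,0,0,0],[255,0.8,0.1,0,0,0,0],[255,0,0,0,0,0,0]]}}

```text
time_s: 5.4
ee_pos: [0.5372, 0.0041, 0.1896]
eef_rot: [-3.141, 0.001, 0.145]
force: [-0.5, -0.5, -3.6]
grip_width: 0.0597
grip_force: 25.0
```

Emit:
{"name": "apply_moves", "arguments": {"deltas": [[255,0,0,-1,0,0,0],[255,0,0,-2,0,0,0],[255,0,0,-2.5,0,0,0],[255,0,0,-2.5,0,0,0],[255,0,0,-1.5,0,0,0],[255,0,0,-1,0,0,0],[255,0,0,-0.5,0,0,0],[255,0,0,0,0,0,0]]}}

```text
time_s: 6.2
ee_pos: [0.5364, 0.0048, 0.0803]
eef_rot: [-3.142, 0.0, 0.146]
force: [1.3, -0.4, -3.0]
grip_width: 0.0594
grip_force: 25.0
```

```bash
python3 - <<'E'
from station import ctrl
import cv2,numpy as np
a=[ctrl.camera(n)["img"][:,:,::-1] for n in("scene","wrist")]
s=[cv2.resize(a[0][110:320,100:380],(400,300)),cv2.resize(a[1],(400,300))]
cv2.imwrite("pics/p1.png",np.hstack(s))
o=ctrl.get_obs();print(o["ee_pos"],o["force"],o["grip_width"])
E
```

```text
[0.53694293 0.00487167 0.08115715] [-0.11909484  0.04768933 -2.53157837] 0.05963083094682981
```

View pics/p1.png

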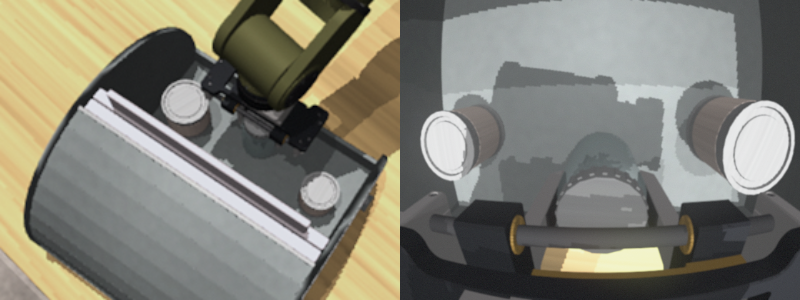

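The jar hangs just above the floor, midway between the tins and clear of the cover. Next I lower it in small steps.

Emit:
{"name": "apply_moves", "arguments": {"deltas": [[255,0,0,-0.3,0,0,0],[255,0,0,-0.2,0,0,0],[255,0,0,-0.1,0,0,0],[255,0,0,-0.1,0,0,0],[255,0,0,0,0,0,0]]}}

```text
time_s: 6.8
ee_pos: [0.5366, 0.005, 0.0733]
eef_rot: [-3.142, 0.0, 0.146]
force: [-0.3, 0.1, -3.2]
grip_width: 0.0599
grip_force: 25.0
```

Emit:
{"name": "apply_moves", "arguments": {"deltas": [[255,0,0,-0.1,0,0,0],[255,0,0,0,0,0,0]]}}

```text
time_s: 7.0
ee_pos: [0.5368, 0.0049, 0.0729]
eef_rot: [3.142, -0.0, 0.146]
force: [-3.1, -0.0, 4.8]
grip_width: 0.0596
grip_force: 25.0
```

Emit:
{"name": "apply_moves", "arguments": {"deltas": [[255,0,0,-0.1,0,0,0],[255,0,0,0,0,0,0]]}}

```text
time_s: 7.2
ee_pos: [0.5369, 0.0049, 0.0729]
eef_rot: [3.141, -0.001, 0.146]
force: [-8.7, 0.4, 16.5]
grip_width: 0.0596
grip_force: 25.0
```

Emit:
{"name": "apply_moves", "arguments": {"deltas": [[255,0,0,0.1,0,0,0],[130,0,0,0,0,0,0],[60,0,0,0,0,0,0],[55,0,0,0,0,0,0],[55,0,0,0,0,0,0],[55,0,0,0,0,0,0],[55,0,0,0,0,0,0]]}}

```text
time_s: 7.9
ee_pos: [0.5367, 0.0049, 0.0724]
eef_rot: [-3.142, 0.0, 0.146]
force: [0.4, 0.8, -0.3]
grip_width: 0.0739
grip_force: 0.0
```

Emit:
{"name": "apply_moves", "arguments": {"deltas": [[55,0,0,1,0,0,0],[55,0,0,2,0,0,0],[55,0,0,3,0,0,0],[55,0,0,4,0,0,0],[55,0,0,4,0,0,0],[55,0,0,4,0,0,0],[255,0,0,4,0,0,0],[255,0,0,3.5,0,0,0],[255,0,0,2,0,0,0],[255,0,0,0,0,0,0]]}}

```text
time_s: 8.9
ee_pos: [0.537, 0.0049, 0.3509]
eef_rot: [3.14, -0.005, 0.146]
force: [0.5, 0.1, 0.1]
grip_width: 0.0452
grip_force: 0.0
```

```bash
python3 - <<'E'
from h import *
import cv2
o=ctrl.get_obs()
a=[ctrl.camera(n)["img"][:,:,::-1] for n in("scene","wrist")]
s=[cv2.resize(a[0][110:320,100:380],(400,300)),cv2.resize(a[1],(400,300))]
cv2.imwrite("pics/p2.png",np.hstack(s))
print(o["ee_pos"],o["eef_rot"],o["force"],o["grip_width"],o["qpos"].round(2))
T=binT(.669,.026,.145)
q=1.48
for q in (1.48,1.2,.9,.6,.3,0,-.03):
    f=q+.07; u=np.array([-np.cos(f),0,np.sin(f)]); t=np.array([np.sin(f),0,np.cos(f)]) # t: backward along track
    p=np.array([0,0,.05])+u*.218+t*5e-3
    print(q,T(p).round(3))
E
```

```text
[0.53643298 0.00495181 0.34702785] [-3.14154174e+00  2.39360647e-04  1.45772705e-01] [ 0.09344804 -0.14841056 -0.00695178] 0.03750205644897894 [-0.06  0.21  1.37  0.    1.57  1.37]
1.48 [0.669 0.026 0.268]
1.2 [0.61  0.017 0.26 ]
0.9 [0.551 0.009 0.233]
0.6 [0.503 0.002 0.189]
0.3 [ 0.47  -0.003  0.133]
0 [ 0.454 -0.005  0.07 ]
-0.03 [ 0.454 -0.005  0.064]
```

View pics/p2.png

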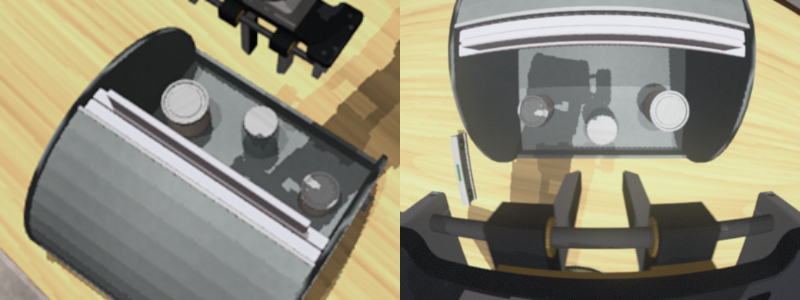

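The jar stands upright between the tins, which haven't moved, and the rail is clear. Next I go over the rail, then down behind it.

Emit:
{"name": "apply_moves", "arguments": {"deltas": [[255,1.5,0.2,0,0,0,0],[255,3,0.5,0,0,0,0],[255,4,0.6,0,0,0,0],[255,4,0.6,0,0,0,0],[255,3,0.5,0,0,0,0],[255,1.3,0.2,0,0,0,0],[255,0,0,0,0,0,0]]}}

```text
time_s: 9.8
ee_pos: [0.7055, 0.0312, 0.3442]
eef_rot: [-3.141, 0.004, 0.146]
force: [-0.6, 0.5, -0.0]
grip_width: 0.0008
grip_force: 0.0
```

Emit:
{"name": "apply_moves", "arguments": {"deltas": [[255,0,0,-1.5,0,0,0],[255,0,0,-2,0,0,0],[255,0,0,-1.2,0,0,0],[255,0,0,-0.6,0,0,0],[255,0,0,0,0,0,0]]}}

```text
time_s: 10.3
ee_pos: [0.7043, 0.0308, 0.2941]
eef_rot: [-3.141, 0.001, 0.146]
force: [0.3, -0.0, -0.2]
grip_width: 0.0004
grip_force: 0.0
```

```bash
python3 - <<'E'
from h import *
T=binT(.669,.026,.145); cur=np.array([.7040,.0309,.2940])
for q in np.r_[1.56,1.48:0.59:-.09,.58:-.05:-.08]:
    f=q+.07; r=.216+.008*(1.48-q)/1.5
    p=np.array([-r*np.cos(f)+.005*np.sin(f)+.008,0,.05+r*np.sin(f)+.005*np.cos(f)+.025])
    d=((T(p)-cur)*100).round(1); cur=cur+d/100; print(round(q,2),[255,*d.tolist(),0,0,0],cur.round(3))
E
```

```text
1.56 [255, -1.0, -0.1, -0.4, 0, 0, 0] [0.694 0.03  0.29 ]
1.48 [255, -1.7, -0.3, 0.1, 0, 0, 0] [0.677 0.027 0.291]
1.39 [255, -1.9, -0.2, -0.0, 0, 0, 0] [0.658 0.025 0.291]
1.3 [255, -1.9, -0.3, -0.2, 0, 0, 0] [0.639 0.022 0.289]
1.21 [255, -1.9, -0.3, -0.4, 0, 0, 0] [0.62  0.019 0.285]
1.12 [255, -1.9, -0.3, -0.6, 0, 0, 0] [0.601 0.016 0.279]
1.03 [255, -1.8, -0.2, -0.7, 0, 0, 0] [0.583 0.014 0.272]
0.94 [255, -1.7, -0.3, -0.9, 0, 0, 0] [0.566 0.011 0.263]
0.85 [255, -1.7, -0.2, -1.0, 0, 0, 0] [0.549 0.009 0.253]
0.76 [255, -1.5, -0.3, -1.2, 0, 0, 0] [0.534 0.006 0.241]
0.67 [255, -1.5, -0.2, -1.4, 0, 0, 0] [0.519 0.004 0.227]
0.58 [255, -1.3, -0.2, -1.4, 0, 0, 0] [0.506 0.002 0.213]
0.5 [255, -1.1, -0.1, -1.4, 0, 0, 0] [0.495 0.001 0.199]
0.42 [255, -0.9, -0.2, -1.5, 0, 0, 0] [ 0.486 -0.001  0.184]
0.34 [255, -0.9, -0.1, -1.6, 0, 0, 0] [ 0.477 -0.002  0.168]
0.26 [255, -0.7, -0.1, -1.6, 0, 0, 0] [ 0.47  -0.003  0.152]
0.18 [255, -0.6, -0.1, -1.7, 0, 0, 0] [ 0.464 -0.004  0.135]
0.1 [255, -0.4, -0.0, -1.7, 0, 0, 0] [ 0.46  -0.004  0.118]
0.02 [255, -0.3, -0.1, -1.8, 0, 0, 0] [ 0.457 -0.005  0.1  ]
```

Emit:
{"name": "apply_moves", "arguments": {"deltas": [[255,-1.0,-0.1,-0.4,0,0,0],[255,-1.7,-0.3,0.1,0,0,0],[255,-1.9,-0.2,0,0,0,0],[255,-1.9,-0.3,-0.2,0,0,0],[255,0,0,0,0,0,0]]}}

```text
time_s: 10.9
ee_pos: [0.6388, 0.0218, 0.291]
eef_rot: [3.141, -0.002, 0.146]
force: [-0.3, -0.3, 1.3]
grip_width: 0.0003
grip_force: 0.0
```

```bash
python3 - <<'E'
from station import ctrl
import cv2,numpy as np
a=[ctrl.camera(n)["img"][:,:,::-1] for n in("scene","wrist")]
s=[cv2.resize(a[0][110:320,100:380],(400,300)),cv2.resize(a[1],(400,300))]
cv2.imwrite("pics/p3.png",np.hstack(s))
E
```

```text
(no output)
```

View pics/p3.png

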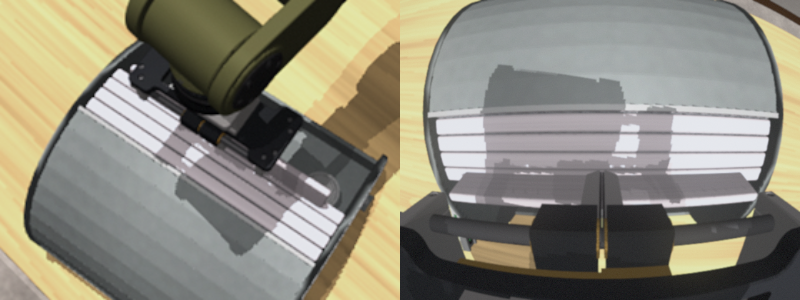

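The fingers are behind the rail and the cover is moving: about five bright slats are now out. Continuing along the arc.

Emit:
{"name": "apply_moves", "arguments": {"deltas": [[255,-1.9,-0.3,-0.4,0,0,0],[255,-1.9,-0.3,-0.6,0,0,0],[255,-1.8,-0.2,-0.7,0,0,0],[255,-1.7,-0.3,-0.9,0,0,0],[255,-1.7,-0.2,-1.0,0,0,0],[255,-1.5,-0.3,-1.2,0,0,0],[255,-1.5,-0.2,-1.4,0,0,0],[255,0,0,0,0,0,0]]}}

```text
time_s: 11.8
ee_pos: [0.5193, 0.0039, 0.2268]
eef_rot: [-3.141, 0.002, 0.146]
force: [0.9, -0.1, 1.0]
grip_width: 0.0006
grip_force: 0.0
```

Emit:
{"name": "apply_moves", "arguments": {"deltas": [[255,-1.3,-0.2,-1.4,0,0,0],[255,-1.1,-0.1,-1.4,0,0,0],[255,-0.9,-0.2,-1.5,0,0,0],[255,-0.9,-0.1,-1.6,0,0,0],[255,-0.7,-0.1,-1.6,0,0,0],[255,-0.6,-0.1,-1.7,0,0,0],[255,0,0,0,0,0,0]]}}

```text
time_s: 12.5
ee_pos: [0.4649, -0.0041, 0.1346]
eef_rot: [-3.141, 0.002, 0.146]
force: [-0.8, 0.1, 1.0]
grip_width: 0.0006
grip_force: 0.0
```

Emit:
{"name": "apply_moves", "arguments": {"deltas": [[255,-0.4,0,-1.7,0,0,0],[255,-0.3,-0.1,-1.4,0,0,0],[255,0,0,-0.4,0,0,0],[255,0,0,-0.2,0,0,0],[255,0,0,0,0,0,0]]}}

```text
time_s: 13.0
ee_pos: [0.4584, -0.0051, 0.0991]
eef_rot: [3.141, -0.001, 0.146]
force: [0.2, 0.6, 0.3]
grip_width: 0.0003
grip_force: 0.0
```

Emit:
{"name": "apply_moves", "arguments": {"deltas": [[255,0,0,-0.2,0,0,0],[255,0,0,0,0,0,0]]}}

```text
time_s: 13.2
ee_pos: [0.4581, -0.0051, 0.0968]
eef_rot: [3.141, -0.001, 0.146]
force: [0.8, 0.5, 1.0]
grip_width: 0.0007
grip_force: 0.4
```

Emit:
{"name": "apply_moves", "arguments": {"deltas": [[255,0,0,-0.2,0,0,0],[255,0,0,0,0,0,0]]}}

```text
time_s: 13.4
ee_pos: [0.4582, -0.0051, 0.0956]
eef_rot: [3.141, -0.001, 0.146]
force: [-5.4, 0.8, 15.1]
grip_width: 0.0004
grip_force: 7.7
```

Emit:
{"name": "apply_moves", "arguments": {"deltas": [[255,0,0,-0.2,0,0,0],[255,0,0,0,0,0,0]]}}

```text
time_s: 13.6
ee_pos: [0.4583, -0.0051, 0.0952]
eef_rot: [3.141, -0.002, 0.146]
force: [-15.7, 1.8, 42.7]
grip_width: 0.0003
grip_force: 20.5
```

The cover is on its stop: the force jumps at TCP z of about 0.0955, where I predicted shut. Retracting.

Emit:
{"name": "apply_moves", "arguments": {"deltas": [[255,0,0,0.4,0,0,0],[255,0,0,1,0,0,0],[255,-1,0,2,0,0,0],[255,-2,0,3,0,0,0],[255,-2,0,4,0,0,0],[255,-2,0,4,0,0,0],[255,-1,0,3,0,0,0],[255,0,0,0,0,0,0]]}}

```text
time_s: 14.4
ee_pos: [0.378, -0.0051, 0.2706]
eef_rot: [3.14, -0.007, 0.146]
force: [0.6, -0.2, -0.5]
grip_width: 0.0003
grip_force: 0.0
```

```bash
python3 - <<'E'
from h import *
import cv2
T=binT(.669,.026,.145); s=[]
for n,(x,y) in(("scene",(100,110)),("top",(150,50))):
    im=np.ascontiguousarray(ctrl.camera(n)["img"][y:y+220,x:x+280,::-1])
    im=cv2.resize(im,None,fx=1.42,fy=1.42,interpolation=cv2.INTER_CUBIC)
    f=.07;p=[(px(n,T((-.232*np.cos(f),k,.05+.232*np.sin(f))))-[x,y]+.5)*1.42 for k in(-.15,.15)]
    for v in p: cv2.circle(im,tuple(int(round(t)) for t in v),3,(0,0,255),1)
    s.append(im)
cv2.imwrite("pics/end.png",np.hstack(s)); o=ctrl.get_obs();print(o["ee_pos"],o["force"])
E
```

```text
[ 0.37750451 -0.00502035  0.26550658] [ 0.36630967 -0.63699534 -0.47428143]
```

View pics/end.png

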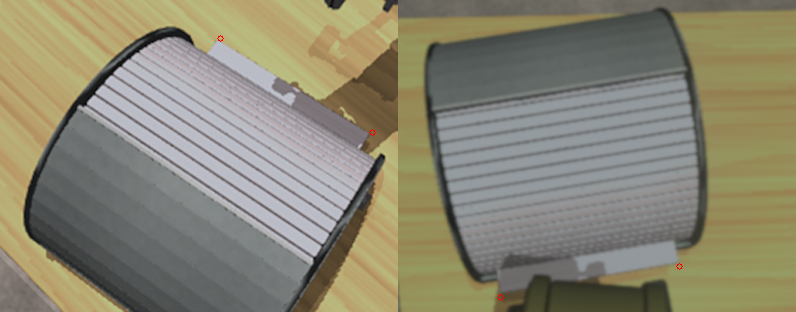

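The cover is fully down, with the rail ends within a few pixels of the predicted shut marks (220,38) and (372,132) in the scene view. The arm is clear, so I'm handing in.

```bash
python3 -c "
from station import ctrl
print(ctrl.hand_in())"
```

```text
the job is handed in; nothing more can be done
None
```

The jar stands upright on the bin's floor between the two tins, the cover is pushed shut against its stop, and the job is handed in; the hand-in call gave no verdict.

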